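# Screw the cap onto a centrifuge bucket

### The arm

A 7-joint arm with a two-finger parallel gripper is mounted at the origin on a cart in front of the work surface, level with it; the furniture and walls round the work are solid. World frame = base frame: x ahead of the robot, y to its left, z up, the work surface at z = 0. Lengths are in m, angles in rad, forces in N, time in s.
With the tool pointing down it reaches from about 0.4 to 0.85 m from the base axis. Payload 10.4 kg.
Tool frame: the origin (TCP) lies midway between the tips of the shut fingers; the grasp point (between the pads) lies 19 mm behind it (manip.hold_point_z is the distance from the TCP to the grasp point, in m); z points along the fingers, y is the line along which they close (so a half turn about z gives the same grasp; the last joint's range is limited). The gripper opens to 85 mm and grips with 20 to 120 N. Pads are 22 mm wide; open, the fingers measure 114 mm over their backs; the gripper's body (76 mm by 85 mm) begins 54 mm behind the grasp point. The pads swing forward as they close: fully open they stand 13 mm farther back than shut.
Start: joints at [1.118, 0.332, -0.065, 1.46, 0.022, 1.35, -0.088], TCP at [0.26, -0.568, 0.231] pointing down, gripper open.
Joint ranges: [-2.6, 2.6], [-0.5, 2.12], [-1.47, 1.34], [0.16, 2.42], [-1.27, 4.41], [0.06, 2.06], [-2.6, 2.6]. Speed limits (rad/s): [2.22, 2.22, 2.79, 2.79, 3.14, 3.14, 3.14].

### API

Orientations are given as a unit quaternion [x, y, z, w].
In Python, from workcell import manip, eyes, job gives the robot as it stands.
- The arm moves only by the shell command python3 -m crank 'ROWS' [FORCE]. ROWS is JSON, a list that holds one entry, the list of rows, each a list of 7 numbers: the finger opening in cm, from 0 to 8.54, then the shift along the world's x, y, z in cm, then the turn, a rotation vector about the world's x, y, z in degrees. In form: [[[hand, x, y, z, ax, ay, az], ...]]. A call has 1 to 20 rows; each row shifts and turns the commanded pose from where the row before left it; what a row does not reach is not made up. A row lasts 1/8 s, in which the tool goes at most 62.5 mm and 10.7 degrees, less where a joint would pass 70% of its speed; a pose out of reach is approached as far as the arm can. A call with a gripper value outside its range is refused whole. The fingers move at their own pace and stop on an object; FORCE is the grip in N (left out, the last holds). Time passes only in rows, so rows that do not move let the fingers close. It gives the time, the measured TCP pose, the force, the opening and the grip force at its end, in the units of the state.
- manip.get_obs(): the state, without advancing time (a new reading comes with each control period).
- eyes.camera(name): name is "scene" or "top" or "wrist"; returns (picture, depth): 400x640x3 uint8, red, green, blue; 400x640 float32, m along the optical axis (not along the pixel's ray), 0 where there is no reading.
- eyes.camera_params(name): a dict with "fx", "fy", "cx", "cy" (pixels), "world_from_camera" (4x4, takes a point from camera to world coordinates); the wrist camera has in their place "hand_eye" (4x4, takes a point from camera to tool coordinates, whose origin is the TCP and whose axes are the flange's). Camera axes: x right, y down, z forward; pixel columns grow to the right and rows downward; lengths in m; the calibration is good to about 2 mm. A picture is of the moment at which its call begins: read the wrist's pose just before it. camera_params takes no time and is no camera call.
- job.hand_in(): hands the job in; it is judged then, once.
The state is a dict: "clock": time; "joint_pos": joint angles; "joint_velocities": joint speeds; "tau": joint torques, N m; "position": TCP position; "ee_rot": TCP orientation; "ft_force": force on the tool from outside, world axes, zero at the start; "torque": the same for the moment, N m; "grip_width": opening from 0.0 (shut) to 1.0 (fully open); "grasp_force": force on a finger pad.
Only numpy, scipy, OpenCV 4.12 (cv2) and the standard library are available. Lean on these libraries where they do the work, as an engineer would, in place of code of your own. Each camera call takes 0.05 s, during which the arm holds its last target. There are 200 camera calls.

### The job

Close the centrifuge bucket: set the loose cap upright on the bucket's threaded neck, turn it backward (anticlockwise seen from above) with a light push until you feel it drop into the thread starts, then screw it clockwise until it is fully home against its stop, and let go. Do it gently: the thread must never be forced or jammed, in either direction. Leave the bottle, the beaker and the label roll where they stand.

Things in the scene. Friction and masses are not known exactly. Their poses are not given: they have to be found in the camera images.
- bucket: Bare aluminium bucket, upright, 67 mm across, in a grey plastic stand (square foot 100x100x14 mm) screwed to the worktop. Origin: on the bucket's axis at the stand's underside, on the worktop; z up. The neck has a right-hand four-start thread, a start every 90 degrees; where the starts lie round the axis is unknown and differs every time (the stand's yaw does not tell it).
- shoulder (a point): Centre of the bucket's flat shoulder, 85 mm above the worktop, where the neck begins. Each thread start is a gap 24 degrees wide; from it a groove runs clockwise 60 degrees under a rib, falls 4 mm and ends at a hard upright stop 6 degrees wide; then comes the next gap. 0.1 to 0.2 N m about the axis is enough to feel a stop, 0.6 N m forces it; a push down of 3 to 5 N is enough.
- neck_top (a point): Centre of the neck's tapered top (33 mm across, core 41, threads 52), 103.5 mm above the worktop. A cap set down between gaps rides on the ribs: clockwise it jams on the stops; anticlockwise it climbs slightly and drops into the gaps within 70 degrees (off the top of a stop there may first be a step of 2 to 3 mm). In a gap it meets a stop 0 to 13 degrees farther anticlockwise.
- cap_center (a point): Centre, 25 mm above the underside, of the loose black screw cap, upright on the worktop: ribbed skirt 64 mm across, 22 mm high, four lugs inside its lower edge with 3.4 mm play round the neck. Height above the worktop on the neck: 119 to 124 mm with the lugs on ribs or stops, 115.5 to 118.5 mm dropped into the gaps, 112 mm home (up to 1.5 mm more while held up).
- cap_bar (a point): Middle of the upright grip bar on the cap, 36 mm above the cap's underside: the bar is 46 mm long (along the cap's x), 14 mm thick (along y) and 28 mm high (22 to 50 mm above the underside). Pinch it across its thickness from above, 20 to 30 N; cap 0.08 to 0.17 kg.
- amber_bottle: Brown reagent bottle with a black cap, 73 mm across, 155 mm high, a bystander. Origin: centre of its underside.
- beaker: Clear empty beaker, 72 mm across, 95 mm high, a bystander. Origin: centre of its underside.
- label_roll: Roll of white labels lying flat, 66 mm across, 24 mm high, a bystander. Origin: centre of its underside.
Mind the look-alikes: they are no part of the job. Several things look just like the part that bears cap_center: the one meant starts farthest to the robot's left.

How it is judged:
On the way:
1. the cap has dropped into the thread starts and is not yet screwed down (z of cap_center in the frame of bucket between 0.1145 and 0.1187 m and horizontal distance between cap_center and bucket below 0.004 m), for 0.1 s.
At the end, for the whole second after the job is handed in: The cap is screwed home on the bucket's neck, within 1.5 mm of its lowest height, centred within 3 mm, level within 0.06 rad, and released (z of cap_center in the frame of bucket below 0.1135 m and horizontal distance between cap_center and bucket below 0.003 m and angle between cap_center's own z axis and vertical below 0.06 rad); the robot touches nothing.
It fails at once if the thread is forced: cap and bucket press on each other with more than 45 N in all (contact force between cap and bucket above 45 N).
It fails at once if the amber bottle is pushed from its place by more than 2 cm (distance of amber_bottle from where it was at the start of the episode above 0.02 m).
It fails at once if the beaker is pushed from its place by more than 2 cm (distance of beaker from where it was at the start of the episode above 0.02 m).
It fails at once if the label roll is pushed from its place by more than 2 cm (distance of label_roll from where it was at the start of the episode above 0.02 m).
It also fails if it takes over 70 s, if anything falls off the work surface, if the arm or the gripper's body presses on something with over 40 N, if the wrist force passes 120 N, or if a joint passes its speed limit or range.

## Working session

There is one attempt and no reset: what is moved stays moved. The work goes in short steps, Python scripts to look and compute and a shell command to move; the robot and the scene stay as the last step left them, time stands still between calls to the robot, and variables do not carry over. Pictures are saved under pics/ and viewed, at most 10 in all, crops included, and the job is handed in when it is done.

```bash
ls; mkdir -p pics
cat > h.py <<'E'
import numpy as np, cv2
from workcell import manip, eyes, job
def cloud(name):
    o=manip.get_obs(); im,d=eyes.camera(name); p=eyes.camera_params(name)
    if 'world_from_camera' in p: T=p['world_from_camera']
    else:
        from scipy.spatial.transform import Rotation as R
        W=np.eye(4); W[:3,:3]=R.from_quat(o['ee_rot']).as_matrix(); W[:3,3]=o['position']; T=W@np.array(p['hand_eye'])
    T=np.array(T); v,u=np.mgrid[0:400,0:640]
    P=np.stack([(u-p['cx'])/p['fx']*d,(v-p['cy'])/p['fy']*d,d],-1)@T[:3,:3].T+T[:3,3]
    P[d==0]=np.nan
    return im,P,p,T
def save(im,n): cv2.imwrite('pics/'+n,cv2.cvtColor(im,cv2.COLOR_RGB2BGR))
E
python3 - <<'E'
from h import *
a,P,p,T=cloud('top'); b,Q,_,T2=cloud('scene')
save(np.hstack([a]),'top.png'); save(b,'scene.png'); np.save('top.npy',P); np.save('scene.npy',Q)
print(manip.get_obs()); print(T,T2,manip.hold_point_z)
E
```

```text
pics
{'clock': 0.1, 'joint_pos': array([ 1.1183992 ,  0.33280432, -0.0646933 ,  1.46086852,  0.02162165,
        1.34991029, -0.08846517]), 'joint_velocities': array([ 0.00054725, -0.00105094,  0.00047744, -0.00318189, -0.00055558,
       -0.00038649, -0.00054165]), 'tau': array([ 2.44972405e-03, -6.26747203e+01,  4.96131554e-02, -3.92428493e+01,
        1.62152702e-02,  7.09000829e-03,  1.56678664e-05]), 'position': array([ 0.260272  , -0.5678499 ,  0.23059286]), 'ee_rot': array([ 9.76992206e-01,  2.13274025e-01, -1.78175828e-04, -6.22198718e-04]), 'ft_force': array([-0.39643636, -0.94682103,  0.64225692]), 'torque': array([ 0.01366094, -0.02595556, -0.04563819]), 'grasp_force': 0.0, 'grip_width': 1.0027344453837919}
[[-0.01366253 -0.98575844  0.16761157  0.38716393]
 [-0.99903326  0.02046219  0.03890813 -0.264672  ]
 [-0.04178372 -0.16691795 -0.98508503  0.94516468]
 [ 0.          0.          0.          1.        ]] [[ 0.82960982 -0.28246897  0.48162104  0.04320273]
 [-0.55830393 -0.40939431  0.72159062 -1.00337931]
 [-0.00665404 -0.86752958 -0.49734108  0.61004435]
 [ 0.          0.          0.          1.        ]] 0.0187
```

View pics/top.png

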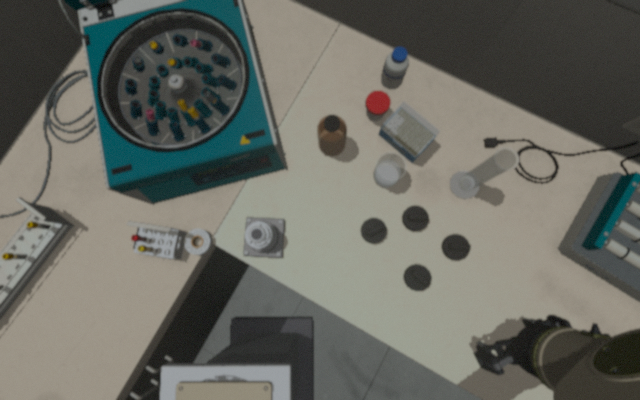

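View pics/scene.png

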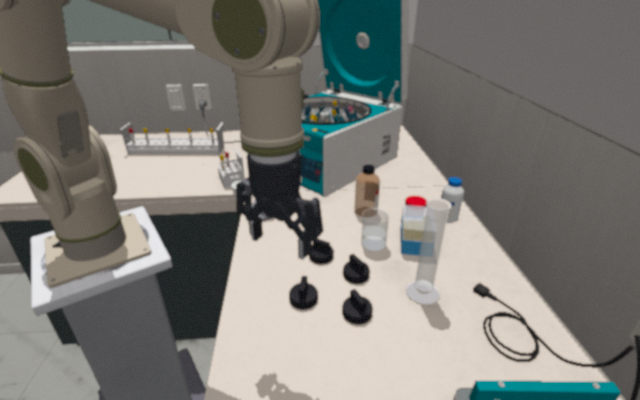

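The top view shows four caps at (374,230), (415,218), (456,247) and (417,277), with the bucket at (262,235). The cap farthest left is the one at (374,230). The beaker is near (389,170), the bottle near (332,135), and the label roll near (200,240).

Run:
```python
from h import *
P=np.load('top.npy')
def reg(u0,u1,v0,v1,z0,z1):
    q=P[v0:v1,u0:u1].reshape(-1,3); q=q[(q[:,2]>z0)&(q[:,2]<z1)]; return q
for u,v in [(374,230),(415,218),(456,247),(417,277)]:
    q=reg(u-25,u+25,v-25,v+25,.012,.07); c,r=cv2.minEnclosingCircle(q[:,:2].astype(np.float32))
    b=q[q[:,2]>.036]; 
    print(u,c,r,np.median(q[:,:2],0),len(q),'bar',len(b),b.mean(0) if len(b) else 0, cv2.minAreaRect(b[:,:2].astype(np.float32)) if len(b)>3 else '')
q=reg(235,295,205,265,.092,.13); print('neck',cv2.minEnclosingCircle(q[:,:2].astype(np.float32)),len(q),q[:,2].max())
q=reg(235,295,205,265,.06,.13); print('bucket',cv2.minEnclosingCircle(q[:,:2].astype(np.float32)),len(q))
q=reg(230,295,205,265,.005,.03); print('foot',cv2.minAreaRect(q[:,:2].astype(np.float32)))
for u,v in [(262,235),(374,230),(374,250),(332,120),(389,170),(200,240)]: print(u,v,P[v,u])
a=cv2.imread('pics/top.png'); cv2.imwrite('pics/crop.png',cv2.resize(a[190:300,220:480],None,fx=3,fy=3,interpolation=cv2.INTER_CUBIC))
```

```text
374 (0.47490453720092773, -0.3722549080848694) 0.032633982598781586 [ 0.47278091 -0.37028121] 529 bar 114 [ 0.47406506 -0.3719813   0.04964119] ((0.4743717908859253, -0.3717254400253296), (0.014120412990450859, 0.044824812561273575), 25.537145614624023)
415 (0.5034836530685425, -0.4776940643787384) 0.03247508779168129 [ 0.50002876 -0.47512223] 531 bar 127 [ 0.50321904 -0.47675408  0.04849521] ((0.5033080577850342, -0.4770975708961487), (0.044094182550907135, 0.013645661063492298), 89.21952819824219)
456 (0.429840087890625, -0.5718701481819153) 0.03271926939487457 [ 0.42854193 -0.56906577] 572 bar 130 [ 0.42970884 -0.57143175  0.04912404] ((0.4301054775714874, -0.5725221037864685), (0.04598568007349968, 0.014300708658993244), 83.79732513427734)
417 (0.3580434024333954, -0.47369644045829773) 0.032683730125427246 [ 0.3576086  -0.47091784] 575 bar 133 [ 0.35758501 -0.47301469  0.04918259] ((0.35771456360816956, -0.4739948511123657), (0.04557449370622635, 0.014331327751278877), 49.684852600097656)
neck ((0.4625927805900574, -0.09388283640146255), 0.026365213096141815) 373 0.10814785830209728
bucket ((0.46217596530914307, -0.09499805420637131), 0.03296952322125435) 622
foot ((0.4668676257133484, -0.08850879222154617), (0.11608435958623886, 0.14935658872127533), 1.3839502334594727)
262 235 [ 0.45844494 -0.10716806  0.10261043]
374 230 [ 0.47036016 -0.36980414  0.04960973]
374 250 [ 4.24335095e-01 -3.73642748e-01 -3.55755537e-04]
332 120 [ 0.711119   -0.27318741  0.15399385]
389 170 [ 0.62065217 -0.4139779   0.04225831]
200 240 [0.45675343 0.07274918 0.00245156]
```

View pics/crop.png

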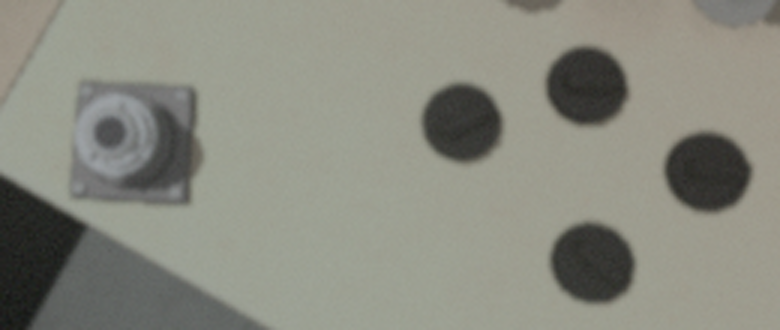

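Target cap: about (0.4745, -0.372), closing direction about 25.5°. The bucket is at about (0.462, -0.0945). I'll move above the cap and turn about +91° on the way.

```bash
python3 -m crank '[[[8.5,2.38,2.18,-0.7,0,0,10.1],[8.5,2.38,2.18,-0.7,0,0,10.1],[8.5,2.38,2.18,-0.7,0,0,10.1],[8.5,2.38,2.18,-0.7,0,0,10.1],[8.5,2.38,2.18,-0.7,0,0,10.1],[8.5,2.38,2.18,-0.7,0,0,10.1],[8.5,2.38,2.18,-0.7,0,0,10.1],[8.5,2.38,2.18,-0.7,0,0,10.1],[8.5,2.38,2.18,-0.7,0,0,10.1],[8.5,0,0,0,0,0,0],[8.5,0,0,0,0,0,0]]]' 25
cat > m.py <<'E'
from h import *
from scipy.spatial.transform import Rotation as R
def st():
    o=manip.get_obs(); M=R.from_quat(o['ee_rot']).as_matrix()
    print('t',round(o['clock'],2),'pos',o['position'].round(4),'yaw_y',np.degrees(np.arctan2(M[1,1],M[0,1])).round(1),'tilt',np.degrees(np.arccos(-M[2,2])).round(2),'F',o['ft_force'].round(1),'T',o['torque'].round(2),'g',round(o['grip_width'],3),round(o['grasp_force'],1),'j7',o['joint_pos'][6].round(2))
    return o
E
python3 - <<'E'
from m import *
o=st(); im,P,p,T=cloud('wrist'); save(im,'w1.png'); 
q=P.reshape(-1,3); q=q[(np.abs(q[:,0]-.4745)<.045)&(np.abs(q[:,1]+.372)<.045)&(q[:,2]>.014)&(q[:,2]<.07)]
print(len(q)); c=cv2.minEnclosingCircle(q[:,:2].astype(np.float32)); print(c)
b=q[q[:,2]>.036]; print(cv2.minAreaRect(b[:,:2].astype(np.float32)),np.percentile(b[:,2],[5,50,95]))
E
```

```text
clock: 1.48
position: [0.474, -0.3725, 0.1681]
ee_rot: [0.534, 0.845, -0.0, -0.0]
ft_force: [-0.4, -0.6, -1.1]
grip_width: 0.997
grasp_force: 0.0
t 1.48 pos [ 0.474  -0.3725  0.1681] yaw_y 25.4 tilt 0.04 F [-0.4 -0.6 -1.1] T [-0.07  0.05 -0.02] g 0.997 0.0 j7 0.92
4499
((0.47286397218704224, -0.372244656085968), 0.032903220504522324)
((0.47285717725753784, -0.3721860647201538), (0.013854016549885273, 0.046177804470062256), 25.616779327392578) [0.04655138 0.04945189 0.05068886]
```

View pics/w1.png

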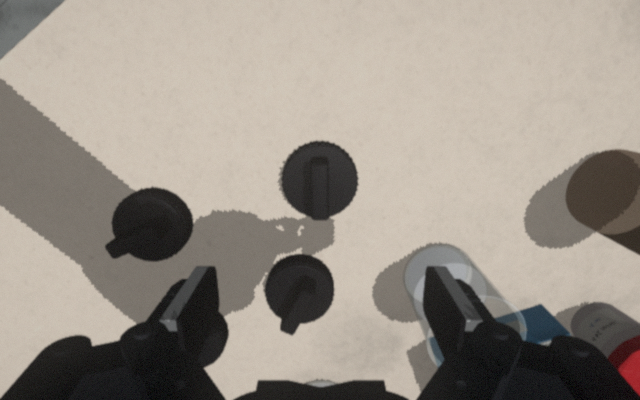

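The wrist view shows the target cap at (320,180) with its bar in line with the fingers, and no obstacle between them. I'll descend and grip.

```bash
python3 -m crank '[[[6,-0.1,0,-4,0,0,0],[6,0,0,-4,0,0,0],[6,0,0,-3.5,0,0,0],[6,0,0,-1.8,0,0,0],[6,0,0,-1.0,0,0,0],[6,0,0,0,0,0,0],[3,0,0,0,0,0,0],[0,0,0,0,0,0,0],[0,0,0,0,0,0,0],[0,0,0,0,0,0,0],[0,0,0,0,0,0,0]]]' 28
python3 -c "
from m import *
st()"
```

```text
clock: 2.9
position: [0.474, -0.3723, 0.0261]
ee_rot: [0.533, 0.846, -0.0, 0.001]
ft_force: [-1.8, 1.2, 6.0]
grip_width: 0.157
grasp_force: 30.4
t 2.9 pos [ 0.474  -0.3723  0.0261] yaw_y 25.5 tilt 0.06 F [-1.8  1.2  6. ] T [ 0.15  0.24 -0.01] g 0.157 30.4 j7 0.87
```

```bash
python3 -m crank '[[[0,0,0,1,0,0,0],[0,0,0,3,0,0,0],[0,0,0,4,0,0,0],[0,0,1.2,4,0,0,0],[0,0,4,4,0,0,0],[0,0,4,2,0,0,0],[0,0,4,0,0,0,0],[0,-0.5,3,0,0,0,0],[0,0,0,0,0,0,0],[0,0,0,0,0,0,0]]]' 28
python3 - <<'E'
from m import *
o=st(); im,P,p,T=cloud('wrist'); save(im,'w2.png')
a,Pt,_,_=cloud('top')
print(np.array(manip.get_obs()['position']))
for n,C in(('w',P),('t',Pt)):
  q=C.reshape(-1,3); q=q[(np.abs(q[:,0]-.4625)<.05)&(np.abs(q[:,1]+.0945)<.05)]
  for z0,z1 in((.0995,.112),(.088,.112),(.07,.112),(.079,.088)):
    r=q[(q[:,2]>z0)&(q[:,2]<z1)]
    if len(r)>5: print(n,z0,len(r),cv2.minEnclosingCircle(r[:,:2].astype(np.float32)))
E
```

```text
clock: 4.15
position: [0.4685, -0.2107, 0.2056]
ee_rot: [0.534, 0.846, -0.0, 0.0]
ft_force: [0.5, -0.7, -0.6]
grip_width: 0.158
grasp_force: 29.3
t 4.15 pos [ 0.4685 -0.2107  0.2056] yaw_y 25.5 tilt 0.03 F [ 0.5 -0.7 -0.6] T [-0.08  0.03 -0.01] g 0.158 29.3 j7 0.72
[ 0.46848469 -0.21102623  0.20533974]
w 0.0995 3235 ((0.4599943459033966, -0.09567423164844513), 0.02199876308441162)
w 0.088 5307 ((0.46158647537231445, -0.09410691261291504), 0.02633659914135933)
w 0.07 7238 ((0.4608340561389923, -0.09530503302812576), 0.03306706249713898)
w 0.079 1619 ((0.4614313542842865, -0.09425435215234756), 0.03188861533999443)
```

View pics/w2.png

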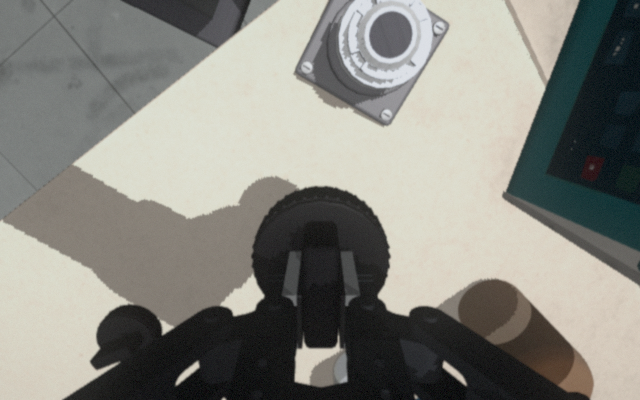

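The bucket neck is at about (390,35) px, so (0.4613, -0.0945) in world coordinates. The cap hangs straight. I'll move over the neck.

```bash
python3 -m crank '[[[0,-0.1,3,0,0,0,0],[0,-0.2,4,0,0,0,0],[0,-0.2,3,-1,0,0,0],[0,-0.2,1.6,-2,0,0,0],[0,0,0,-2,0,0,0],[0,0,0,-1.5,0,0,0],[0,0,0,0,0,0,0],[0,0,0,0,0,0,0]]]' 28
python3 -c "
from m import *
st()"
```

```text
clock: 5.25
position: [0.4621, -0.0943, 0.1409]
ee_rot: [0.534, 0.846, 0.0, 0.0]
ft_force: [-0.2, -0.3, -1.3]
grip_width: 0.153
grasp_force: 29.3
t 5.25 pos [ 0.4621 -0.0943  0.1409] yaw_y 25.5 tilt 0.04 F [-0.2 -0.3 -1.3] T [ 0.05 -0.04  0.05] g 0.153 29.3 j7 0.49
```

```bash
python3 -m crank '[[[0,-0.05,0,-1,0,0,0],[0,0,0,-0.4,0,0,0],[0,0,0,-0.2,0,0,0],[0,0,0,-0.1,0,0,0],[0,0,0,0,0,0,0]]]'; python3 -m crank '[[[0,0,0,-0.1,0,0,0],[0,0,0,0,0,0,0]]]'
python3 -c "
from m import *
st()"
```

```text
clock: 5.88
position: [0.4612, -0.094, 0.1234]
ee_rot: [0.533, 0.846, 0.0, 0.0]
ft_force: [0.7, -0.2, -1.3]
grip_width: 0.16
grasp_force: 29.3
clock: 6.12
position: [0.4613, -0.094, 0.1224]
ee_rot: [0.533, 0.846, 0.0, 0.0]
ft_force: [0.0, 0.4, -0.9]
grip_width: 0.157
grasp_force: 29.4
t 6.12 pos [ 0.4613 -0.094   0.1224] yaw_y 25.5 tilt 0.02 F [ 0.   0.4 -0.9] T [ 0.05 -0.01  0.02] g 0.157 29.4 j7 0.48
```

```bash
for i in 1 2; do python3 -m crank '[[[0,0,0,-0.1,0,0,0],[0,0,0,0,0,0,0]]]' | grep -E 'pos|ft'; done
python3 -c "
from m import *
st()"
```

```text
position: [0.4614, -0.094, 0.1222]
ft_force: [-3.2, 0.2, 9.0]
position: [0.4616, -0.094, 0.1221]
ft_force: [-8.1, 2.0, 21.7]
t 6.62 pos [ 0.4616 -0.094   0.1221] yaw_y 25.5 tilt 0.06 F [-8.1  2.  21.7] T [ 0.31  2.   -0.02] g 0.157 32.4 j7 0.48
```

```bash
python3 -m crank '[[[0,-0.05,0,-0.0,0,0,0],[0,-0.05,0,0.15,0,0,0],[0,0,0,0,0,0,0]]]'
python3 -c "
from m import *
st()"
```

```text
clock: 7.0
position: [0.4605, -0.094, 0.1223]
ee_rot: [0.533, 0.846, 0.0, 0.0]
ft_force: [-1.5, 0.5, 6.9]
grip_width: 0.157
grasp_force: 30.3
t 7.0 pos [ 0.4605 -0.094   0.1223] yaw_y 25.5 tilt 0.05 F [-1.5  0.5  6.9] T [0.16 0.16 0.04] g 0.157 30.3 j7 0.48
```

```bash
python3 -m crank '[[[0,0,0,0.03,0,0,2],[0,0,0,0,0,0,2],[0,0,0,0,0,0,0]]]' >/dev/null; python3 -c "
from m import *
st()"; python3 -m crank '[[[0,0,0,0.0,0,0,2],[0,0,0,0,0,0,2],[0,0,0,0,0,0,0]]]' >/dev/null; python3 -c "
from m import *
st()"
```

```text
t 7.38 pos [ 0.4608 -0.0941  0.1225] yaw_y 29.6 tilt 0.08 F [ 1.6 -0.5  5.2] T [-0.14 -0.41 -0.07] g 0.157 30.2 j7 0.55
t 7.75 pos [ 0.4609 -0.0941  0.1228] yaw_y 33.6 tilt 0.09 F [ 1.4 -0.5  7.1] T [-0.12 -0.27 -0.06] g 0.159 30.6 j7 0.62
```

```bash
for i in 1; do python3 -m crank '[[[0,0,0,0.02,0,0,2],[0,0,0,0,0,0,2],[0,0,0,0,0,0,0]]]' >/dev/null; python3 -c "
from m import *
st()"; done; python3 -m crank '[[[0,0,0,0.02,0,0,2],[0,0,0,0,0,0,2],[0,0,0,0,0,0,0]]]' >/dev/null; python3 -c "
from m import *
st()"; python3 -m crank '[[[0,0,0,0.02,0,0,2],[0,0,0,0,0,0,2],[0,0,0,0,0,0,0]]]' >/dev/null; python3 -c "
from m import *
st()"
```

```text
t 8.12 pos [ 0.4609 -0.0942  0.123 ] yaw_y 37.6 tilt 0.1 F [2.1 0.  8.9] T [-0.16 -0.22 -0.13] g 0.157 30.6 j7 0.69
t 8.5 pos [ 0.461  -0.0941  0.1233] yaw_y 41.6 tilt 0.1 F [ 0.1 -1.6  8.7] T [-0.07 -0.24 -0.13] g 0.159 30.7 j7 0.76
t 8.88 pos [ 0.4609 -0.0941  0.1235] yaw_y 45.6 tilt 0.1 F [ 0.  -0.5  9.2] T [-0.09 -0.12 -0.13] g 0.155 30.8 j7 0.83
```

```bash
python3 -m crank '[[[0,0,0,0.06,0,0,2],[0,0,0,0,0,0,2],[0,0,0,0,0,0,0]]]' >/dev/null; python3 -c "
from m import *
st()"; python3 -m crank '[[[0,0,0,0.02,0,0,2],[0,0,0,0,0,0,2],[0,0,0,0,0,0,0]]]' >/dev/null; python3 -c "
from m import *
st()"; python3 -m crank '[[[0,0,0,0.02,0,0,2],[0,0,0,0,0,0,0]]]' >/dev/null; python3 -c "
from m import *
st()"
```

```text
t 9.25 pos [ 0.4605 -0.0941  0.1237] yaw_y 49.6 tilt 0.05 F [ 0.9 -0.5  7. ] T [-0.18 -0.23 -0.05] g 0.158 30.5 j7 0.9
t 9.62 pos [ 0.4599 -0.0941  0.1235] yaw_y 53.6 tilt 0.03 F [-0.9 -0.2  6. ] T [-0.25  0.11 -0.05] g 0.156 30.2 j7 0.96
t 9.88 pos [ 0.4597 -0.0938  0.1234] yaw_y 55.6 tilt 0.07 F [-1.1 -0.   2.6] T [ 0.06  0.34 -0.01] g 0.159 29.8 j7 1.0
```

```bash
python3 -m crank '[[[0,0.05,0,-0.05,0,0,1],[0,0,0,0,0,0,0]]]' >/dev/null; python3 -c "
from m import *
st()"; python3 -m crank '[[[0,0.05,0,-0.05,0,0,1],[0,0,0,0,0,0,0]]]' >/dev/null; python3 -c "
from m import *
st()"
```

```text
t 10.12 pos [ 0.4606 -0.094   0.1229] yaw_y 56.6 tilt 0.02 F [ 0.2  0.1 -1.1] T [-0.04 -0.06 -0.01] g 0.159 29.3 j7 1.01
t 10.38 pos [ 0.4611 -0.0939  0.1226] yaw_y 57.6 tilt 0.02 F [ 0.2  0.6 -0.9] T [-0.02 -0.   -0.03] g 0.156 29.4 j7 1.03
```

The contact force has gone, so the lugs are over the gaps. I'll lower without turning.

```bash
python3 -m crank '[[[0,0,0,-0.1,0,0,0],[0,0,0,-0.1,0,0,0],[0,0,0,0,0,0,0]]]' >/dev/null; python3 -c "
from m import *
st()"; python3 -m crank '[[[0,0,0,-0.1,0,0,0],[0,0,0,0,0,0,0]]]' >/dev/null; python3 -c "
from m import *
st()"
```

```text
t 10.75 pos [ 0.4611 -0.094   0.1207] yaw_y 57.5 tilt 0.01 F [-0.1 -1.1 -0.8] T [-0.02  0.03  0.03] g 0.154 29.4 j7 1.03
t 11.0 pos [ 0.4611 -0.094   0.1197] yaw_y 57.5 tilt 0.01 F [ 0.4 -0.2 -1.2] T [ 0.02  0.03 -0.02] g 0.155 29.4 j7 1.03
```

```bash
for k in 1; do python3 -m crank '[[[0,0,0,-0.1,0,0,0],[0,0,0,0,0,0,0]]]' >/dev/null; python3 -c "
from m import *
st()"; done; python3 -m crank '[[[0,0,0,-0.05,0,0,0],[0,0,0,0,0,0,0]]]' >/dev/null; python3 -c "
from m import *
st()"
```

```text
t 11.25 pos [ 0.4611 -0.094   0.1187] yaw_y 57.5 tilt 0.0 F [ 0.5  0.5 -1.6] T [-0.04  0.03  0.03] g 0.158 29.4 j7 1.03
t 11.5 pos [ 0.4612 -0.094   0.1182] yaw_y 57.5 tilt 0.01 F [-0.3  0.9 -1.4] T [-0.04  0.03  0.02] g 0.155 29.4 j7 1.03
```

```bash
python3 -m crank '[[[0,0,0,-0.05,0,0,0],[0,0,0,0,0,0,0]]]' >/dev/null; python3 -c "
from m import *
st()"; python3 -m crank '[[[0,0,0,-0.05,0,0,0],[0,0,0,0,0,0,0]]]' >/dev/null; python3 -c "
from m import *
st()"
```

```text
t 11.75 pos [ 0.4611 -0.094   0.1177] yaw_y 57.5 tilt 0.0 F [-0.4  0.4 -0.7] T [-0.04 -0.    0.03] g 0.159 29.4 j7 1.03
t 12.0 pos [ 0.4611 -0.094   0.1172] yaw_y 57.5 tilt 0.01 F [ 0.9  0.4 -0.6] T [-0.04  0.01  0.  ] g 0.157 29.4 j7 1.02
```

```bash
python3 -m crank '[[[0,0,0,-0.05,0,0,0],[0,0,0,0,0,0,0]]]' >/dev/null; python3 -c "
from m import *
st()"; python3 -m crank '[[[0,0,0,-0.03,0,0,0],[0,0,0,0,0,0,0]]]' >/dev/null; python3 -c "
from m import *
st()"
```

```text
t 12.25 pos [ 0.4612 -0.094   0.117 ] yaw_y 57.5 tilt 0.01 F [-2.  -0.4  3.9] T [0.1  0.38 0.05] g 0.159 30.2 j7 1.02
t 12.5 pos [ 0.4613 -0.094   0.1169] yaw_y 57.5 tilt 0.02 F [-3.9  1.4  7.7] T [0.13 0.75 0.  ] g 0.151 30.7 j7 1.02
```

```bash
python3 -m crank '[[[0,-0.03,0,0.03,0,0,-2],[0,0,0,0,0,0,-2],[0,0,0,0,0,0,0]]]' >/dev/null; python3 -c "
from m import *
st()"; python3 -m crank '[[[0,0,0,-0.03,0,0,-2],[0,0,0,0,0,0,0]]]' >/dev/null; python3 -c "
from m import *
st()"
```

```text
t 12.88 pos [ 0.461  -0.0939  0.1168] yaw_y 53.5 tilt 0.02 F [0.1 0.5 2.3] T [ 0.06 -0.15 -0.01] g 0.156 29.8 j7 0.96
t 13.12 pos [ 0.4611 -0.0939  0.1166] yaw_y 51.5 tilt 0.03 F [-0.1  0.7  3.2] T [ 0.23 -0.16  0.  ] g 0.154 30.1 j7 0.92
```

```bash
python3 -m crank '[[[0,0,0,-0.013,0,0,-2],[0,0,0,-0.013,0,0,-2],[0,0,0,-0.013,0,0,-2],[0,0,0,0,0,0,0]]]' >/dev/null; python3 -c "
from m import *
st()"; python3 -m crank '[[[0,0,0,-0.013,0,0,-2],[0,0,0,-0.013,0,0,-2],[0,0,0,-0.013,0,0,-2],[0,0,0,0,0,0,0]]]' >/dev/null; python3 -c "
from m import *
st()"
```

```text
t 13.62 pos [ 0.461  -0.0939  0.1162] yaw_y 45.4 tilt 0.02 F [0.8 1.6 4.8] T [ 0.28 -0.17 -0.  ] g 0.161 30.2 j7 0.82
t 14.12 pos [ 0.461  -0.094   0.1158] yaw_y 39.4 tilt 0.02 F [-0.6  0.4  4.3] T [ 0.25 -0.15 -0.  ] g 0.159 30.2 j7 0.71
```

```bash
python3 -m crank '[[[0,0,0,-0.013,0,0,-2],[0,0,0,-0.013,0,0,-2],[0,0,0,-0.013,0,0,-2],[0,0,0,0,0,0,0]]]' >/dev/null; python3 -c "
from m import *
st()"; python3 -m crank '[[[0,0,0,-0.013,0,0,-2],[0,0,0,-0.013,0,0,-2],[0,0,0,-0.013,0,0,-2],[0,0,0,0,0,0,0]]]' >/dev/null; python3 -c "
from m import *
st()";python3 -m crank '[[[0,0,0,-0.013,0,0,-2],[0,0,0,-0.013,0,0,-2],[0,0,0,-0.013,0,0,-2],[0,0,0,0,0,0,0]]]' >/dev/null; python3 -c "
from m import *
st()"
```

```text
t 14.62 pos [ 0.4609 -0.0939  0.1154] yaw_y 33.4 tilt 0.01 F [0.3 1.7 5.2] T [ 0.29 -0.12 -0.02] g 0.156 30.2 j7 0.61
t 15.12 pos [ 0.4609 -0.0939  0.115 ] yaw_y 27.4 tilt 0.01 F [0.3 0.5 5.2] T [ 0.28 -0.06 -0.01] g 0.153 30.2 j7 0.51
t 15.62 pos [ 0.4609 -0.094   0.1146] yaw_y 21.4 tilt 0.01 F [-0.3  0.9  5.6] T [ 0.29  0.01 -0.08] g 0.161 30.2 j7 0.4
```

```bash
python3 -m crank '[[[0,0,0,-0.01,0,0,-2],[0,0,0,-0.013,0,0,-2],[0,0,0,-0.013,0,0,-2],[0,0,0,0,0,0,0]]]' >/dev/null; python3 -c "
from m import *
st()"; python3 -m crank '[[[0,0,0,-0.013,0,0,-2],[0,0,0,-0.013,0,0,-2],[0,0,0,0,0,0,0]]]' >/dev/null; python3 -c "
from m import *
st()";python3 -m crank '[[[0,0,0,-0.013,0,0,-2],[0,0,0,-0.013,0,0,-2],[0,0,0,0,0,0,0]]]' >/dev/null; python3 -c "
from m import *
st()"
```

```text
t 16.12 pos [ 0.4608 -0.0939  0.1142] yaw_y 15.4 tilt 0.0 F [-1.5  1.2  5.8] T [0.37 0.06 0.  ] g 0.159 30.2 j7 0.3
t 16.5 pos [ 0.4608 -0.0939  0.1139] yaw_y 11.4 tilt 0.0 F [-0.5  1.5  5.4] T [0.35 0.03 0.05] g 0.158 30.2 j7 0.23
t 16.88 pos [ 0.4608 -0.0939  0.1136] yaw_y 7.4 tilt 0.01 F [-0.8  0.8  5.3] T [ 0.36  0.02 -0.  ] g 0.155 30.2 j7 0.16
```

```bash
python3 -m crank '[[[0,0,0,-0.01,0,0,-1.5],[0,0,0,-0.01,0,0,-1.5],[0,0,0,0,0,0,0]]]' >/dev/null; python3 -c "
from m import *
st()"; python3 -m crank '[[[0,0,0,-0.01,0,0,-1.5],[0,0,0,0,0,0,0]]]' >/dev/null; python3 -c "
from m import *
st()";python3 -m crank '[[[0,0,0,-0.01,0,0,-1.5],[0,0,0,0,0,0,0]]]' >/dev/null; python3 -c "
from m import *
st()"
```

```text
t 17.25 pos [ 0.4608 -0.0939  0.1135] yaw_y 4.4 tilt 0.0 F [-0.3  1.   4.8] T [0.29 0.06 0.03] g 0.155 30.2 j7 0.11
t 17.5 pos [ 0.4608 -0.0939  0.1134] yaw_y 2.9 tilt 0.01 F [-0.7  0.9  4.8] T [0.37 0.04 0.05] g 0.158 30.2 j7 0.08
t 17.75 pos [ 0.4608 -0.0939  0.1133] yaw_y 1.4 tilt 0.0 F [-0.1  1.3  5.5] T [0.27 0.08 0.  ] g 0.158 30.2 j7 0.06
```

```bash
python3 -m crank '[[[0,0,0,-0.01,0,0,-1.5],[0,0,0,0,0,0,0]]]' >/dev/null; python3 -c "
from m import *
st()"; python3 -m crank '[[[0,0,0,-0.01,0,0,-1.5],[0,0,0,0,0,0,0]]]' >/dev/null; python3 -c "
from m import *
st()";python3 -m crank '[[[0,0,0,-0.01,0,0,-1.5],[0,0,0,0,0,0,0]]]' >/dev/null; python3 -c "
from m import *
st()"
```

```text
t 18.0 pos [ 0.4608 -0.094   0.1132] yaw_y -0.1 tilt 0.0 F [-1.5  0.4  5.1] T [0.31 0.06 0.  ] g 0.154 30.2 j7 0.03
t 18.25 pos [ 0.4608 -0.0939  0.1131] yaw_y -1.6 tilt 0.0 F [-0.8  1.2  5. ] T [0.33 0.03 0.02] g 0.155 30.2 j7 0.0
t 18.5 pos [ 0.4609 -0.0939  0.113 ] yaw_y -3.1 tilt 0.01 F [-0.4  1.1  5.2] T [ 0.31 -0.06  0.  ] g 0.157 30.2 j7 -0.02
```

```bash
python3 -m crank '[[[0,0,0,-0.01,0,0,-1.5],[0,0,0,0,0,0,0]]]' >/dev/null; python3 -c "
from m import *
st()"; python3 -m crank '[[[0,0,0,-0.01,0,0,-1.5],[0,0,0,0,0,0,0]]]' >/dev/null; python3 -c "
from m import *
st()";python3 -m crank '[[[0,0,0,-0.01,0,0,-1.5],[0,0,0,0,0,0,0]]]' >/dev/null; python3 -c "
from m import *
st()"
```

```text
t 18.75 pos [ 0.4611 -0.0941  0.1129] yaw_y -4.5 tilt 0.05 F [2.3 0.4 3.8] T [ 0.11 -0.61  0.02] g 0.161 29.9 j7 -0.05
t 19.0 pos [ 0.4612 -0.0941  0.1128] yaw_y -6.0 tilt 0.06 F [ 5.2 -0.3  2.9] T [-0.19 -0.97  0.35] g 0.155 30.0 j7 -0.07
t 19.25 pos [ 0.4613 -0.0941  0.1128] yaw_y -7.5 tilt 0.06 F [ 3.6 -1.6  4. ] T [-0.34 -1.17  0.79] g 0.155 34.0 j7 -0.1
```

Stop felt. I'll back off the torque, then release.

```bash
python3 -m crank '[[[0,0,0,0,0,0,1.5],[0,0,0,0.03,0,0,0.5],[0,0,0,0,0,0,0]]]' >/dev/null; python3 -c "
from m import *
st()"; python3 -m crank '[[[1.8,0,0,0,0,0,0],[3,0,0,0,0,0,0],[5,0,0,0,0,0,0],[5,0,0,0,0,0,0],[5,0,0,2,0,0,0],[5,0,0,4,0,0,0],[5,0,0,5,0,0,0],[5,0,-3,2,0,0,0],[5,0,-5,0,0,0,0],[5,0,-5,0,0,0,0],[5,0,0,0,0,0,0],[5,0,0,0,0,0,0]]]' 25 >/dev/null
python3 - <<'E'
from m import *
o=st(); im,P,p,T=cloud('wrist'); save(im,'w3.png'); a,Q,_,_=cloud('top')
for C in(P,Q):
  q=C.reshape(-1,3); q=q[(np.abs(q[:,0]-.461)<.05)&(np.abs(q[:,1]+.0945)<.05)]
  c=q[(q[:,2]>.095)&(q[:,2]<.115)]; b=q[q[:,2]>.125]
  if len(c)>5: print(len(c),cv2.minEnclosingCircle(c[:,:2].astype(np.float32)),np.median(c[:,2]),len(b),b[:,:2].mean(0),np.percentile(b[:,2],[10,50,90]))
E
```

```text
t 19.62 pos [ 0.4611 -0.0941  0.1129] yaw_y -5.5 tilt 0.05 F [ 4.3 -1.8  1.9] T [-0.3  -1.39  0.24] g 0.158 29.8 j7 -0.06
t 21.12 pos [ 0.4609 -0.2233  0.2427] yaw_y -5.5 tilt 0.04 F [-0.4  1.  -0.1] T [-0.02  0.   -0.  ] g 0.588 0.0 j7 0.23
3521 ((0.4610596001148224, -0.09440068155527115), 0.03267354890704155) 0.10860076359767334 949 [ 0.46042291 -0.10536463] [0.1348663  0.13634126 0.1374473 ]
```

View pics/w3.png

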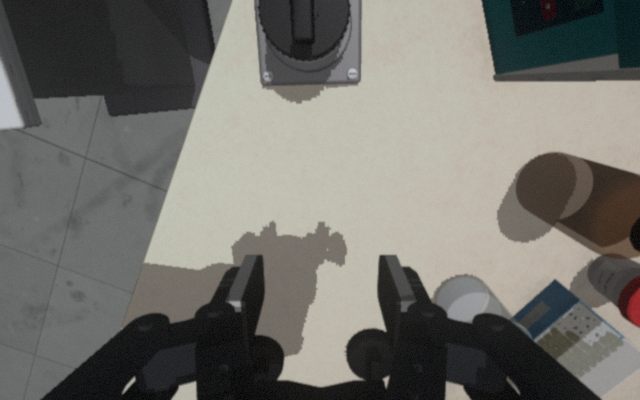

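The cap at (303,20) px sits level on the bucket. Its bar top is at 0.1365 m, against 0.137 expected when home, and it is centred. The hand is clear of it.

```bash
python3 -c "
from workcell import job
print(job.hand_in())"
```

```text
the job is handed in; nothing more can be done
None
```

The cap dropped into the thread starts, was screwed home to its stop and released, and the job is handed in with no result shown; at the stop the turning moment briefly read 0.79 N m, above the 0.6 N m you gave as forcing it, and I backed off at once.

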